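# Third hand at the plate-mounting jig

## Task

Pick up the wooden printing block with the etched plate and lay it flat, plate up, on the bed of the aluminium jig, one short end squarely facing the middle of the red sprung stop and not yet pressing it. Then push the block straight against the stop until the red pointer stands over the green tab, and keep that push steady so that the printmaker can pin the plate: finish while still holding it pressed, do not let go. Never ram the stop to the end of its travel, and leave the mug, the ink tin and the ink roller where they are.

Things in the scene. Friction and masses are not known exactly. Their poses are not given: they have to be found in the camera images.
- block: Loose printing block, 100 (its x) x 50 (its y) x 30 mm high: brown wood with a grey etched metal plate on top (wheel drawings); about 0.2 to 0.45 kg. Origin at the centre of its underside. It starts flat on the bench, plate up; either short end may face the stop.
- jig: Fixed aluminium jig. Origin on the bench; x points the push direction, from the open end towards the stop. Bed x -130 to +130, y -65 to +95 mm, top 12 mm above the bench; its 160 mm before the stop are clear. Blue spring housing (x +108 to +128, 30 mm above the bed) at the far end; white scale strip at y +64 to +94 beside the stop. The block's centre line belongs at jig y = 0.
- fence: The red sprung stop, a bar 20 mm (x) x 110 mm (y) x 22 mm high standing across the bed; it slides along jig +x when pushed. Origin at the centre of its underside; axes as the jig's. At rest its origin is at jig x = +40, y = 0 mm, its face to the block at x = +30. Travel 36 mm (past 34 counts as rammed). Its spring pushes back with 2 N at the start plus 0.4 N per mm.
- pointer (a point): Middle of the thin red pointer (3 mm wide) that sticks out of the +y end of the stop over the white scale strip; it moves with the stop. At jig x = +40 mm plus the stop's travel, y = +79 mm, 6 mm above the bed.
- tab: The green tab on the white strip, 10 mm (along jig x) x 26 mm x 2 mm, fixed where the printmaker has set it, 12 to 26 mm beyond the pointer's rest position. Origin at its centre (underside); axes parallel to the jig's. The pointer stands over it when it is within 5 mm of its centre along jig x.
- mug: Yellow mug, 80 mm across, 85 mm high, loose bystander. Origin at the centre of its underside.
- ink_tin: Low black ink tin, 68 mm across, 33 mm high, loose bystander beside the jig on its +y side. Origin at the centre of its underside.
- brayer: Ink roller lying on its rest: black roller 36 mm thick, 100 mm long (along its y), wooden handle along its +x to 135 mm; loose bystander. Origin on the bench under the roller's middle.
Things that resemble listed ones, but are neither listed nor needed, are in the scene too. Leave any yellow look-alike of the block alone.

How it is judged (in metres and radians):
On the way, in this order (a step that is already met when the one before it is completed fails the run):
1. the block lies flat and square on the bed in front of the middle of the stop, not yet pressing it back (z of block in the frame of jig between 0.008 and 0.0155 m and angle between block's own z axis and vertical below 0.1 rad and y of block in the frame of jig between -0.025 and 0.025 m and angle between the x axis of block and the x axis of jig, either way round below 0.09 rad and x of block in the frame of jig between -0.09 and -0.015 m and x of pointer in the frame of jig below 0.044 m), for 0.1 s.
2. the robot keeps the block pressed against the stop with the pointer over the green tab for a second (z of block in the frame of jig between 0.008 and 0.0155 m and angle between block's own z axis and vertical below 0.1 rad and y of block in the frame of jig between -0.025 and 0.025 m and angle between the x axis of block and the x axis of jig, either way round below 0.09 rad and x of pointer in the frame of tab between -0.005 and 0.005 m and contact force between block and fence between 3.5 and 18 N and contact force between any of the fingers, the arm and block above 2 N), for 1 s.
At the end, for the whole second after the job is handed in: Robot still pushes the block (over 2 N); block at rest, flat on the bed (within 3.5 mm, tilt < 0.1 rad), within 25 mm of the stop's middle, square to 0.09 rad, pressing the stop with 3.5 to 18 N; pointer within 5 mm of the green tab's centre (all of step 2 and linear speed of block below 0.01 m/s); the arm keeps its last pose, push and grip.
It fails at once if the stop is rammed to the end of its travel (x of pointer in the frame of jig above 0.074 m).
It fails at once if the yellow mug is shifted by more than 30 mm or tipped (distance of mug from where it was at the start of the episode above 0.03 m or angle between mug's own z axis and vertical above 0.4 rad).
It fails at once if the ink tin is shifted by more than 30 mm or tipped (distance of ink_tin from where it was at the start of the episode above 0.03 m or angle between ink_tin's own z axis and vertical above 0.4 rad).
It fails at once if the ink roller is shifted by more than 30 mm or tipped (distance of brayer from where it was at the start of the episode above 0.03 m or angle between brayer's own z axis and vertical above 0.4 rad).
It also fails if it takes over 48 s, if anything falls off the work surface, if the arm or the gripper's body presses on something with over 40 N, if the wrist force passes 120 N, or if a joint passes its speed limit or range.

## Robot

A 6-joint arm with a two-finger parallel gripper is mounted at the origin on the work surface. World frame = base frame: x ahead of the robot, y to its left, z up, the work surface at z = 0. Lengths are in mm, angles in rad, forces in N, time in s.
With the tool pointing down it reaches from about 400 to 925 mm from the base axis. Payload 12.5 kg.
Tool frame: the origin (TCP) lies at the centre of the arm's flange, where the gripper is bolted on; the fingertips stand 190 mm ahead of it and the grasp point (between the pads) lies 171 mm ahead of it; z points along the fingers, y is the line along which they close (so a half turn about z gives the same grasp; the last joint's range is limited). The gripper opens to 95 mm and grips with 3 to 60 N. Pads are 20 mm wide; open, the fingers measure 119 mm over their backs; the gripper's body (75 mm by 180 mm) begins 59 mm behind the grasp point.
Start: joints at [1.046, 0.491, 1.559, -0, 1.092, -0.106], TCP at [254.142, 570.996, 404.761] pointing down, gripper open.
Joint ranges: [-3.1, 3.1], [-0.84, 2.19], [0.05, 2.79], [-1.13, 4.28], [0.06, 2.93], [-2.69, 2.69]. Speed limits (rad/s): [2.22, 2.22, 2.79, 3.14, 3.14, 3.14].

## Interface

Orientations are given as [roll, pitch, yaw] about the fixed x, y, z axes, in that order (R = Rz(yaw) Ry(pitch) Rx(roll)).
In Python, from cell import env, read_camera, search_frame, cut_out gives the robot as it stands. The module is installed in compiled form; this text tells all that it offers.
- The arm moves only by the tool move_arm, never from a script. Its argument "commands" is a list of rows, each a list of 3 entries, a list of its own where there are three numbers: the shift along the world's x, y, z normalised to -1 to 1, where 1 is 0.03 m, then the turn about the world's z normalised to -1 to 1, where 1 is 0.08 rad, then the opening, from -1 (shut) to 1 (fully open), so that 0 is half open. A call has 1 to 20 rows; each row shifts and turns the commanded pose from where the row before left it; what a row does not reach is not made up. A row lasts 1/12 s, in which the tool goes at most 41.7 mm and 7.16 degrees, less where a joint would pass 70% of its speed; a pose out of reach is approached as far as the arm can. A call with a number of a shift or a turn outside -1 to 1 is refused whole. A call with a gripper value outside its range is refused whole. The fingers move at their own pace and stop on an object; the grip force is fixed at half the most. Time passes only in rows, so rows that do not move let the fingers close. It gives the time, the measured TCP pose, the force, the opening and the grip force at its end, in the units of the state.
- env.state(): the state, without advancing time (a new reading comes with each control period).
- read_camera(name): name is "side" or "top"; returns a dict with "image" (384x512x3 uint8, red, green, blue), "fx", "fy", "cx", "cy" (pixels), "D" ([k1, k2, p1, p2, k3] as OpenCV has them; the pictures are not rectified), "rvec" (rotation vector, rad) and "tvec" (3), from world to camera coordinates, as OpenCV has them. Camera axes: x right, y down, z forward; pixel columns grow to the right and rows downward; lengths in mm; the calibration is good to about 2 mm. A picture is of the moment at which its call begins. There is no depth.
- env.job_done(): hands the job in; it is judged then, once.
Trained networks look in a picture, given as the dict that the camera call returned (one of the last four; its "shot" number tells which), for a name from the list of things; names that differ only in an ending like _2 or _b are one class to them, and where a whole thing is asked for, a point or a joint stands for the part that bears it (a point fixed in the world has none). Each returns a list of dicts, best first, with "confidence" (0 to 1); they miss things now and then, are a little off and sometimes report something else, mostly with a low value. They report only what shows in the picture. A call takes as long as a camera call. They do not tell look-alikes from the thing itself.
- search_frame(thing, picture): "at" ([column, row] in pixels, amid what is visible of it).
- cut_out(thing, picture): "region" (384x512 bool, what is visible of it) and "at" ([column, row] in pixels, amid what is visible of it).
The state is a dict: "t": time; "joints": joint angles; "qvel": joint speeds; "tau": joint torques, N m; "eef_pos": TCP position; "tcp_rot": TCP orientation; "ft_force": force on the tool from outside, world axes, zero at the start; "moment": the same for the moment, N m; "opening": opening from 0.0 (shut) to 1.0 (fully open); "grip_force": force on a finger pad.
Only numpy, scipy, OpenCV 4.12 (cv2) and the standard library are available. Lean on these libraries where they do the work, as an engineer would, in place of code of your own. Each camera call takes 0.05 s, during which the arm holds its last target. There are 200 camera calls.

## Working session

There is one attempt and no reset: what is moved stays moved. The work goes in short steps, Python scripts to look and compute and a tool call to move; the robot and the scene stay as the last step left them, time stands still between calls to the robot, and variables do not carry over. Pictures are saved under pics/ and viewed, at most 10 in all, crops included, and the job is handed in when it is done.

Besides the shell and the picture viewer there is one more tool, called after ">>>" as name([rows], argument=value, ...), one row to a line, values as JSON. move_arm: Moves the arm, as the interface text tells. Its arguments: {"type":"object","properties":{"commands":{"type":"array","items":{"type":"array"}}},"required":["commands"]}

```bash
mkdir -p pics; cat > h.py <<'E'
import numpy as np, cv2
from cell import env, read_camera, search_frame, cut_out
def cam(n):
    p=read_camera(n); p['K']=np.array([[p['fx'],0,p['cx']],[0,p['fy'],p['cy']],[0,0,1.]]); p['R']=cv2.Rodrigues(np.array(p['rvec'],float))[0]; return p
def w(p,px,z):
    u=cv2.undistortPoints(np.array(px,float).reshape(-1,1,2),p['K'],np.array(p['D'],float)).reshape(-1,2)
    d=np.c_[u,np.ones(len(u))]@p['R']; o=-p['R'].T@np.array(p['tvec'],float).ravel()
    return o+d*((z-o[2])/d[:,2])[:,None]
def rect(p,reg,z):
    c=max(cv2.findContours(reg.astype(np.uint8),0,1)[0],key=cv2.contourArea)
    q=w(p,c,z)[:,:2].astype(np.float32); r=cv2.minAreaRect(q); return r
E
python3 - <<'E'
from h import *
ims=[]
for n in('top','side'):
    p=cam(n); ims.append(p['image']); cv2.imwrite(f'pics/{n}0.png',cv2.resize(p['image'][:,:,::-1],(800,600)))
    for t,z in(('block',30),('fence',34),('tab',14),('pointer',18),('jig',12),('mug',85),('ink_tin',33),('brayer',18)):
        for r in cut_out(t,p)[:3]:
            try: q=rect(p,r['region'],z)
            except Exception: q=None
            print(n,t,round(r['confidence'],2),np.round(r['at']),w(p,[r['at']],z)[0].round(),q and [np.round(a,1) for a in q])
E
```

```text
top block 0.95 [390. 194.] [ 531. -395.   30.] [array([ 531.9, -402.9]), array([108.4,  56.4]), np.float64(74.2)]
top block 0.94 [321. 160.] [ 619. -209.   30.] [array([ 612.7, -207.8]), array([101.7,  56.4]), np.float64(26.3)]
top block 0.84 [346. 223.] [ 449. -278.   30.] [array([ 452.7, -277.1]), array([ 56.7, 101.3]), np.float64(73.9)]
top fence 0.82 [238. 164.] [601.  16.  34.] [array([597.1,  17.7]), array([ 20.3, 106.7]), np.float64(15.5)]
top pointer 0.88 [240. 165.] [600.  10.  18.] [array([597.5,  24.4]), array([ 22.9, 123.2]), np.float64(15.9)]
top pointer 0.69 [234. 183.] [550.  24.  18.] [array([555.9,  21.4]), array([266.2, 165.6]), np.float64(15.6)]
top jig 0.78 [234. 183.] [550.  25.  12.] [array([557. ,  23.6]), array([264.1, 163.2]), np.float64(15.8)]
top mug 0.83 [376. 132.] [ 688. -342.   85.] [array([ 697.2, -343.1]), array([ 83.7, 112.5]), np.float64(15.9)]
top ink_tin 0.59 [177. 206.] [484. 175.  33.] [array([491.9, 172.2]), array([70.1, 67.6]), np.float64(46.6)]
top brayer 0.71 [310. 110.] [ 757. -177.   18.] [array([ 749.2, -172.9]), array([ 49.7, 115.9]), np
[... 559 characters left out ...]
.7]), np.float64(13.4)]
side pointer 0.65 [250. 174.] [597.  26.  18.] [array([600.8,  24.5]), array([ 58.2, 129.9]), np.float64(15.6)]
side jig 0.78 [239. 180.] [554.  27.  12.] [array([568.9,  20.1]), array([320.1, 168.1]), np.float64(16.6)]
side mug 0.91 [377. 210.] [ 640. -389.   85.] [array([ 648.6, -384.7]), array([199.7,  84.2]), np.float64(31.1)]
side ink_tin 0.92 [192. 168.] [469. 145.  33.] [array([474. , 145.8]), array([113. ,  63.1]), np.float64(57.1)]
side brayer 0.59 [339. 182.] [ 774. -174.   18.] [array([ 789.6, -157.7]), array([197.2, 112.7]), np.float64(18.1)]
side brayer 0.28 [378. 211.] [ 733. -342.   18.] [array([ 743.4, -333.1]), array([221.6,  94.2]), np.float64(31.7)]
```

View pics/top0.png

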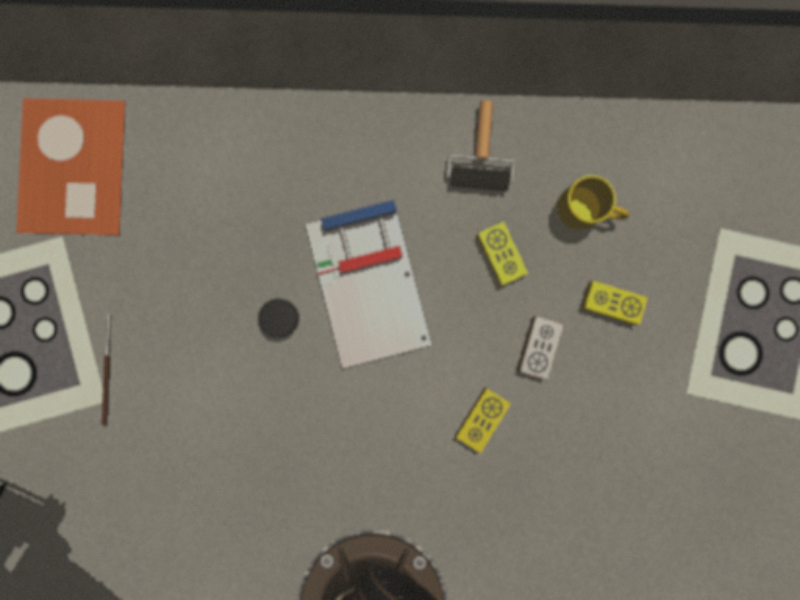

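View pics/side0.png

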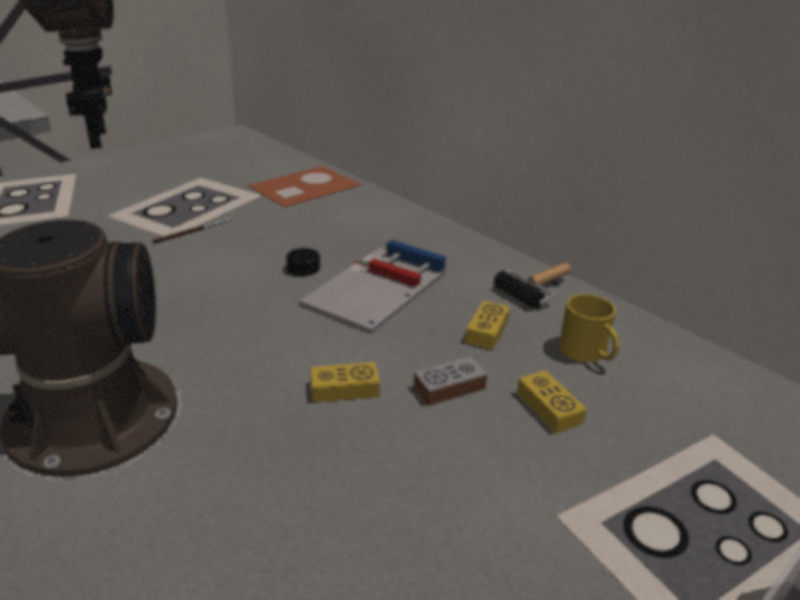

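The plated block shows at top (346,223) and side (288,243). The other three are yellow look-alikes. The jig's x axis points up and left at about 15.6°, with the green tab near top (208,169). Next I measure the plate face, the tab and the tool yaw.

```bash
python3 - <<'E'
from h import *
s=env.state(); print(s['eef_pos'],s['tcp_rot'],s['opening'],s['ft_force'])
p=cam('top'); im=p['image'].astype(int); hsv=cv2.cvtColor(p['image'],cv2.COLOR_RGB2HSV)
r=[r for r in cut_out('block',p) if np.hypot(*(np.array(r['at'])-[346,223]))<10][0]['region']
m=r&(hsv[...,2]>130)&(hsv[...,1]<60)
for a,b in(('plate',m),('reg',r)): print(a,b.sum(),rect(p,b,30))
y,x=np.mgrid[:384,:512]; box=(x>190)&(x<275)&(y>120)&(y<240)
g=box&(im[...,1]>im[...,0]+25)&(im[...,1]>im[...,2]+10)
rd=box&(im[...,0]>im[...,1]+60)
for n,mm,z in(('green',g,14),('red',rd,34)):
    yy,xx=np.nonzero(mm); print(n,len(xx),xx.mean(),yy.mean(),w(p,[[xx.mean(),yy.mean()]],z),rect(p,mm,z))
bl=box&(im[...,2]>im[...,0]+30); print('blue',rect(p,bl,42))
cv2.imwrite('pics/jig.png',cv2.resize(p['image'][120:240,190:290,::-1],(500,600),interpolation=cv2.INTER_CUBIC))
E
```

```text
[254.15000553 570.98069968 404.74937799] [3.14154931e+00 1.04704040e-05 2.72276910e+00] 0.998512691400116 [-0.1242752   0.8613272   0.49160017]
plate 599 ((452.47943115234375, -279.86114501953125), (48.93956756591797, 101.68891906738281), 74.81794738769531)
reg 782 ((452.59979248046875, -275.4216003417969), (56.976318359375, 103.67342376708984), 75.21943664550781)
green 27 207.37037037037038 168.14814814814815 [[589.59596237  99.16906598  14.        ]] ((589.425537109375, 99.69174194335938), (7.9690632820129395, 23.084821701049805), 15.507859230041504)
red 277 236.5812274368231 165.48014440433212 [[596.69315633  19.07756268  34.        ]] ((596.4074096679688, 19.529197692871094), (19.42019271850586, 107.96758270263672), 16.539098739624023)
blue ((671.9871215820312, 40.26400375366211), (16.998830795288086, 125.73394775390625), 15.576416969299316)
```

View pics/jig.png

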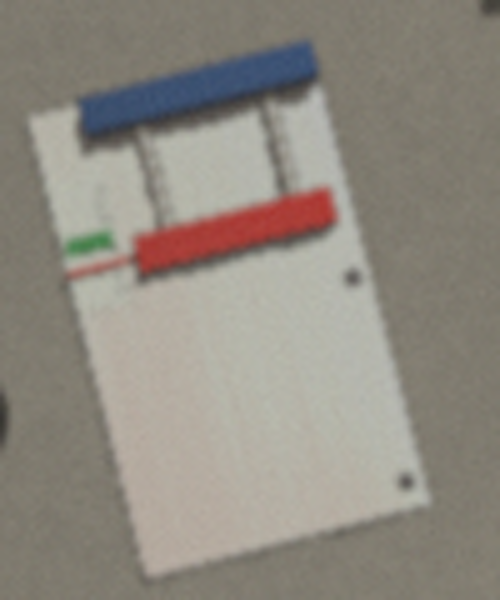

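Jig origin is about (558, 8.5) at yaw 0.272. The tab is at jig x≈54.8, so the travel needed is about 15 mm. The block is at (452.5, -279), yaw -0.27. Moving over the block.

>>> move_arm([
  [[0.9,-1,0],0,1],
  [[0.9,-1,0],0,1],
  [[0.9,-1,0],0,1],
  [[0.9,-1,0],0,1],
  [[0.9,-1,0],0,1],
  [[0.9,-1,0],0,1],
  [[0.9,-1,0],0,1],
  [[0.9,-1,0],0,1],
  [[0.9,-1,0],0,1],
  [[0,-1,0],0,1],
  [[0,-1,0],0,1],
  [[0,-1,0],0,1],
  [[0,-1,0],0,1],
  [[0,-1,0],0,1],
  [[0,-1,0],0,1],
  [[0,-1,0],0,1],
  [[0,-1,0],0,1],
  [[0,-1,0],0,1],
  [[0,-1,0],0,1],
  [[0,-1,0],0,1],
])

```text
t: 2.67
eef_pos: [496.9, -30.4, 404.9]
tcp_rot: [3.141, 0.0, 2.723]
ft_force: [0.4, 0.3, 0.5]
opening: 1.001
grip_force: 0.0
```

>>> move_arm([
  [[-0.165,-0.92,-0.4],0.21,1],
  [[-0.165,-0.92,-0.4],0.21,1],
  [[-0.165,-0.92,-0.4],0.21,1],
  [[-0.165,-0.92,-0.4],0.21,1],
  [[-0.165,-0.92,-0.4],0.21,1],
  [[-0.165,-0.92,-0.4],0.21,1],
  [[-0.165,-0.92,-0.4],0.21,1],
  [[-0.165,-0.92,-0.4],0.21,1],
  [[-0.165,-0.92,-0.4],0.21,1],
  [[0,0,0],0,1],
  [[0,0,0],0,1],
])

```text
t: 3.58
eef_pos: [452.2, -278.4, 296.1]
tcp_rot: [3.141, -0.001, 2.871]
ft_force: [0.1, 0.9, 0.7]
opening: 1.002
grip_force: 0.0
```

```bash
python3 - <<'E'
from h import *
s=env.state(); print(s['eef_pos'],s['tcp_rot'])
p=cam('side'); cv2.imwrite('pics/s1.png',cv2.resize(p['image'][120:300,190:400,::-1],(700,600),interpolation=cv2.INTER_CUBIC))
for r in cut_out('block',p): print(r['confidence'],r['at'],rect(p,r['region'],30))
E
```

```text
[ 452.23302456 -278.42233086  296.13814139] [ 3.14099860e+00 -1.04271402e-03  2.87149280e+00]
0.97 [352.7, 257.5] ((518.27197265625, -418.07208251953125), (125.73709106445312, 73.48481750488281), 73.02822875976562)
0.89 [287.9, 243.0] ((435.7490539550781, -293.580322265625), (76.52925872802734, 117.3926773071289), 75.85829162597656)
0.65 [316.6, 209.9] ((595.0842895507812, -241.62847900390625), (135.58668518066406, 37.63630676269531), 34.76367950439453)
0.56 [220.3, 244.3] ((313.7437744140625, -199.21392822265625), (84.71748352050781, 97.95332336425781), 58.582122802734375)
```

View pics/s1.png

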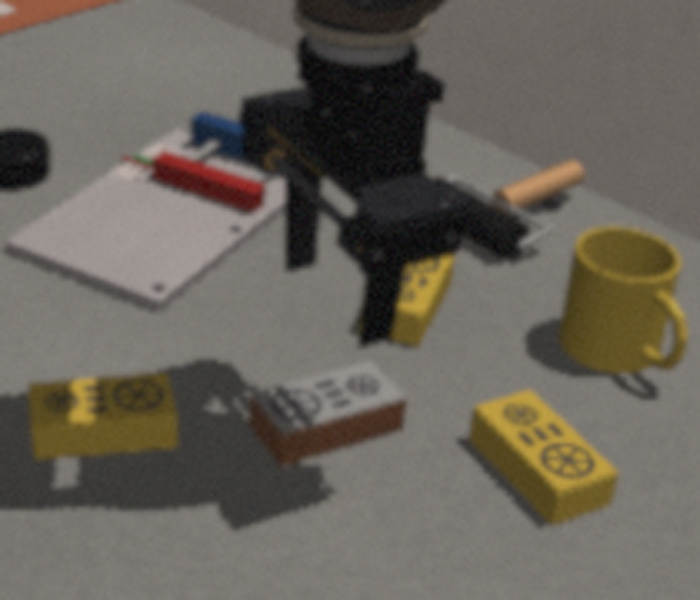

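The fingers are aligned above the plated block (crop 330,410) and there is clear space around it. Descending and gripping.

>>> move_arm([
  [[0,0,-0.8],0,1],
  [[0,0,-0.8],0,1],
  [[0,0,-0.8],0,1],
  [[0,0,-0.6],0,1],
  [[0,0,-0.3],0,1],
  [[0,0,0],0,1],
  [[0,0,0],0,-1],
  [[0,0,0],0,-1],
  [[0,0,0],0,-1],
  [[0,0,0],0,-1],
  [[0,0,0],0,-1],
  [[0,0,0],0,-1],
  [[0,0,0],0,-1],
  [[0,0,0],0,-1],
  [[0,0,0],0,-1],
  [[0,0,0],0,-1],
  [[0,0,0],0,-1],
  [[0,0,0],0,-1],
])

```text
t: 5.18
eef_pos: [452.6, -277.6, 198.0]
tcp_rot: [-3.141, 0.001, 2.874]
ft_force: [-0.7, -1.9, 4.9]
opening: 0.527
grip_force: 30.0
```

>>> move_arm([
  [[0,0,0.7],0,-1],
  [[0,0,0.7],0,-1],
  [[0,0,0.7],0,-1],
  [[0.19,0.9,0],0.675,-1],
  [[0.19,0.9,0],0.675,-1],
  [[0.19,0.9,0],0.675,-1],
  [[0.19,0.9,0],0.675,-1],
  [[0.19,0.9,0],0.675,-1],
  [[0.19,0.9,0],0.675,-1],
  [[0.19,0.9,0],0.675,-1],
  [[0.19,0.9,0],0.675,-1],
  [[0.19,0.9,0],0.675,-1],
  [[0.19,0.9,0],0.675,-1],
  [[0,0,0],0,-1],
  [[0,0,0],0,-1],
])

```text
t: 6.43
eef_pos: [509.5, -6.1, 260.4]
tcp_rot: [3.141, -0.001, -2.867]
ft_force: [-0.3, -0.2, -2.5]
opening: 0.523
grip_force: 30.0
```

```bash
python3 - <<'E'
from h import *
s=env.state(); print(s['eef_pos'],s['tcp_rot'],s['ft_force'],s['opening'])
p=cam('side'); cv2.imwrite('pics/s2.png',cv2.resize(p['image'][100:250,150:350,::-1],(800,600),interpolation=cv2.INTER_CUBIC))
q=cam('top'); cv2.imwrite('pics/t2.png',cv2.resize(q['image'][120:240,170:300,::-1],(650,600),interpolation=cv2.INTER_CUBIC))
for r in cut_out('block',q): print(r['confidence'],r['at'])
E
```

```text
[509.48113938  -6.14530766 260.35082267] [ 3.14099040e+00 -9.93266482e-04 -2.86682401e+00] [-0.31460447 -0.19450762 -2.5345489 ] 0.5229507588531206
0.96 [322.6, 159.7]
0.84 [388.8, 193.9]
0.7 [307.0, 270.3]
0.49 [179.1, 204.2]
```

View pics/s2.png

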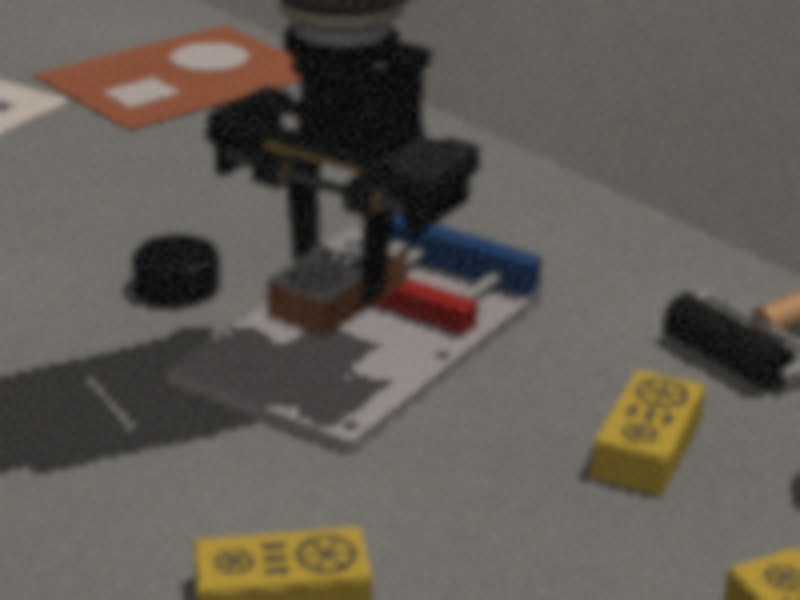

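The block is held level over the bed (crop 330,290), aligned with the jig and short of the red stop. Lowering.

>>> move_arm([
  [[0,0,-0.6],0,-1],
  [[0,0,-0.5],0,-1],
  [[0,0,-0.3],0,-1],
  [[0,0,-0.15],0,-1],
  [[0,0,-0.07],0,-1],
  [[0,0,0],0,-1],
  [[0,0,0],0,-1],
])

```text
t: 7.17
eef_pos: [509.7, -7.6, 212.5]
tcp_rot: [-3.141, 0.0, -2.87]
ft_force: [0.8, 0.8, -2.1]
opening: 0.523
grip_force: 30.0
```

```bash
python3 - <<'E'
from h import *
s=env.state(); print(s['eef_pos'],s['tcp_rot'],s['ft_force'],s['moment'])
E
```

```text
[509.71558531  -7.58596384 212.54616851] [-3.14149264e+00  4.39171808e-04 -2.86954171e+00] [ 0.807118    0.77005164 -2.14449156] [ 0.09207983 -0.07794132 -0.01301023]
```

>>> move_arm([
  [[0,0,-0.05],0,-1],
  [[0,0,-0.05],0,-1],
  [[0,0,0],0,-1],
  [[0,0,0],0,-1],
  [[0,0,0],0,-1],
])

```text
t: 7.58
eef_pos: [509.7, -7.4, 209.9]
tcp_rot: [-3.141, 0.001, -2.869]
ft_force: [-0.4, -0.1, 5.5]
opening: 0.523
grip_force: 30.0
```

Seated on the bed, jig y ≈ -2, about 30 mm before the stop. Pushing along the jig's x axis.

>>> move_arm([
  [[0.16,0.045,0],0,-1],
  [[0.16,0.045,0],0,-1],
  [[0.16,0.045,0],0,-1],
  [[0.16,0.045,0],0,-1],
  [[0.16,0.045,0],0,-1],
  [[0,0,0],0,-1],
  [[0,0,0],0,-1],
])

```text
t: 8.17
eef_pos: [534.1, -0.5, 209.9]
tcp_rot: [-3.141, 0.002, -2.869]
ft_force: [1.3, 1.9, 4.3]
opening: 0.529
grip_force: 30.0
```

>>> move_arm([
  [[0.16,0.045,0],0,-1],
  [[0.16,0.045,0],0,-1],
  [[0,0,0],0,-1],
  [[0,0,0],0,-1],
])

```text
t: 8.5
eef_pos: [542.9, 2.1, 209.9]
tcp_rot: [-3.142, 0.0, -2.869]
ft_force: [-2.7, 0.3, 9.7]
opening: 0.527
grip_force: 30.0
```

```bash
python3 - <<'E'
from h import *
s=env.state(); print(s['eef_pos'],s['tcp_rot'],s['ft_force'],s['moment'])
q=cam('top'); cv2.imwrite('pics/t3.png',cv2.resize(q['image'][120:240,170:300,::-1],(650,600),interpolation=cv2.INTER_CUBIC))
E
```

```text
[542.90113016   2.10473079 209.91970844] [-3.14151363e+00  7.10261897e-05 -2.86875919e+00] [-2.74727408  0.27826658  9.73561763] [-0.0061288   0.55337348  0.04965814]
```

View pics/t3.png

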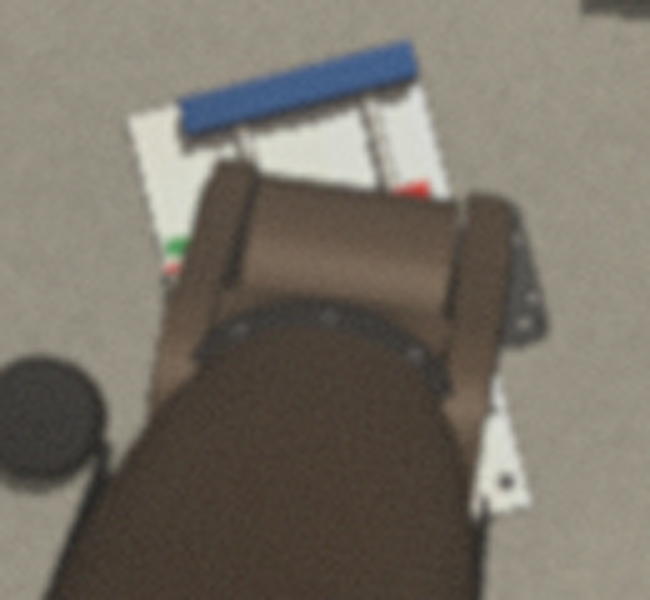

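The pointer tip is at crop (170,268), just below the green tab (177,245): the block has only just touched the stop. Advancing 10 mm more.

>>> move_arm([
  [[0.16,0.045,0],0,-1],
  [[0.16,0.045,0],0,-1],
  [[0,0,0],0,-1],
  [[0,0,0],0,-1],
  [[0,0,0],0,-1],
])

```text
t: 8.97
eef_pos: [551.9, 4.6, 209.9]
tcp_rot: [3.141, -0.002, -2.869]
ft_force: [-8.7, -2.3, 12.7]
opening: 0.521
grip_force: 30.0
```

```bash
cat > m.py <<'E'
from h import *
import sys
s=env.state(); print(s['eef_pos'],s['tcp_rot'],s['ft_force'],s['moment'])
J=np.array([558,8.5]); c,si=np.cos(.272),np.sin(.272); J2=np.array([[c,si],[-si,c]])
print('tcp jig',J2@(np.array(s['eef_pos'])[:2]-J))
out=[]
for n in('top','side'):
    p=cam(n); im=p['image'].astype(int); y,x=np.mgrid[:384,:512]
    W=w(p,np.c_[x.ravel(),y.ravel()],14)[:,:2]-J; j=(W@J2.T).reshape(384,512,2)
    box=(j[...,0]>20)&(j[...,0]<90)&(j[...,1]>66)&(j[...,1]<98)
    for a,m,z in(('green',box&(im[...,1]>im[...,0]+20)&(im[...,1]>im[...,2]+10),14),('red',box&(im[...,0]>im[...,1]+30),18)):
        yy,xx=np.nonzero(m)
        if len(xx): print(n,a,len(xx),(w(p,[[xx.mean(),yy.mean()]],z)[0,:2]-J)@J2.T)
    yy,xx=np.nonzero(box); r0,c0=int(yy.mean()),int(xx.mean())
    out.append(cv2.resize(p['image'][r0-30:r0+30,c0-20:c0+20,::-1],(400,600),interpolation=cv2.INTER_CUBIC))
cv2.imwrite(sys.argv[1],np.hstack(out))
E
python3 m.py pics/m1.png
```

```text
[551.86989989   4.64728705 209.8745922 ] [ 3.14110155e+00 -2.01931658e-03 -2.86861539e+00] [-8.72726969 -2.25834299 12.69910117] [-0.40624687  1.31488643  0.19023639]
tcp jig [-6.93979395 -2.06416676]
top red 2 [52.64435756 92.58064297]
side red 8 [72.29983163 65.37007891]
```

View pics/m1.png

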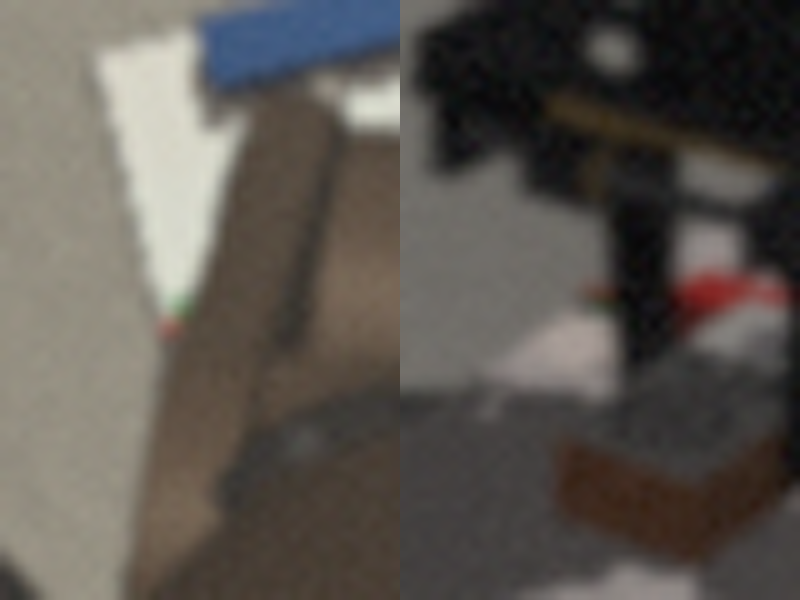

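Left half (top camera): the pointer tip (170,328) sits at the lower edge of the green tab (182,308). Right half (side camera): red lies directly over green at (600,295). The travel estimate is about 13 mm and 14.5 mm is needed, so I nudge 1.5 mm and hold.

>>> move_arm([
  [[0.05,0.014,0],0,-1],
  [[0,0,0],0,-1],
  [[0,0,0],0,-1],
  [[0,0,0],0,-1],
  [[0,0,0],0,-1],
  [[0,0,0],0,-1],
  [[0,0,0],0,-1],
  [[0,0,0],0,-1],
  [[0,0,0],0,-1],
  [[0,0,0],0,-1],
  [[0,0,0],0,-1],
  [[0,0,0],0,-1],
  [[0,0,0],0,-1],
  [[0,0,0],0,-1],
  [[0,0,0],0,-1],
  [[0,0,0],0,-1],
  [[0,0,0],0,-1],
  [[0,0,0],0,-1],
])

```text
t: 10.57
eef_pos: [552.8, 4.9, 209.9]
tcp_rot: [3.141, -0.004, -2.869]
ft_force: [-13.3, -4.6, 15.1]
opening: 0.519
grip_force: 30.0
```

```bash
python3 m.py pics/m2.png
```

```text
[552.83094803   4.88108261 209.86566696] [ 3.14069945 -0.00383239 -2.86869134] [-13.34669342  -4.63939065  15.07261434] [-0.80504755  2.06800757  0.055353  ]
tcp jig [-5.9512671  -2.09716027]
top red 3 [51.65176264 92.36107643]
side red 7 [74.08773964 65.79384271]
```

View pics/m2.png

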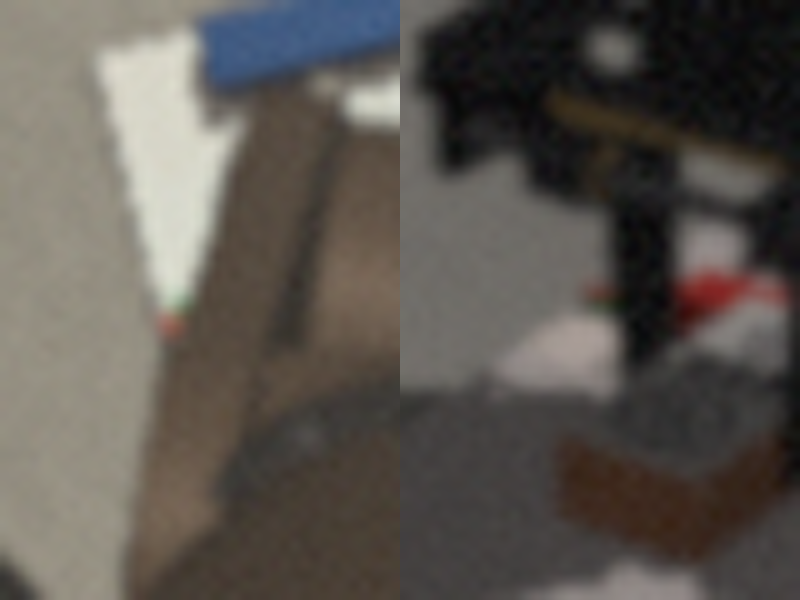

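```bash
python3 - <<'E'
from h import *
J=np.array([558,8.5]); c,si=np.cos(.272),np.sin(.272); J2=np.array([[c,si],[-si,c]])
p=cam('top'); a=p['image'].astype(int); b=cv2.resize(cv2.imread('pics/top0.png')[:,:,::-1],(512,384),interpolation=cv2.INTER_AREA).astype(int)
for n,im in(('rest',b),('now',a)):
    print(n); 
    for r in range(164,180): print(r,[tuple(im[r,k]-im[r,k].min()) and int(im[r,k,0]-im[r,k,1]) for k in range(200,214)])
    for x0,x1 in((203,206),(204,207)):
        sub=np.clip(im[160:182,x0:x1,0]-im[160:182,x0:x1,1]-8,0,None); sub[:,:]=np.where(sub>8,sub,0)
        yy,xx=np.mgrid[160:182,x0:x1]
        P=[(xx*sub).sum()/sub.sum(),(yy*sub).sum()/sub.sum()]; print(P,(w(p,[P],18)[0,:2]-J)@J2.T)
E
```

```text
rest
164 [3, -1, -1, -1, 1, 1, -2, 0, -1, -2, -2, -3, -1, 1]
165 [3, 0, 0, -2, -1, -1, -3, -4, -6, -8, -11, -12, -7, 0]
166 [3, 1, -2, -4, -5, -6, -9, -13, -20, -22, -26, -25, -14, -3]
167 [2, 0, -4, -13, -20, -23, -27, -32, -38, -43, -46, -40, -21, -5]
168 [3, 0, -7, -23, -36, -43, -46, -49, -51, -51, -49, -40, -22, -5]
169 [6, 1, -9, -28, -45, -50, -50, -46, -41, -35, -30, -24, -13, -1]
170 [3, 0, -8, -24, -36, -37, -31, -26, -20, -14, -10, -7, 0, 8]
171 [3, 3, -3, -13, -19, -15, -9, -6, -1, 5, 10, 12, 19, 25]
172 [5, 5, 1, -2, -3, 2, 8, 12, 20, 28, 32, 35, 38, 38]
173 [5, 5, 5, 9, 15, 22, 30, 34, 39, 43, 39, 34, 30, 23]
174 [5, 6, 11, 21, 32, 39, 40, 36, 31, 28, 21, 14, 8, 5]
175 [5, 6, 11, 21, 28, 27, 23, 16, 9, 7, 5, 3, 0, -2]
176 [3, 6, 6, 10, 9, 5, 3, 1, -1, -2, -2, -3, -2, -1]
177 [3, 5, 3, 3, 1, -1, -2, -2, -1, -1, -1, 0, -1, -1]
178 [5, 4, 3, 2, 0, -1, -3, -2, -1, -1, -1, 0, -2, -1]
179 [5, 6, 4, 4, 1, 0, -2, -1, -2, -2, -1, -2, -1, -1]
[np.float64(204.28358208955223), np.float64(174.28358208955223)] [40.132174   90.70138445]
[np.float64(205.14124293785312), np.float64(174.
[... 451 characters left out ...]

171 [7, 12, 23, 32, 21, 11, 12, 12, 13, 13, 14, 12, 10, 5]
172 [5, 6, 9, 16, 13, 13, 11, 11, 11, 10, 12, 11, 8, 7]
173 [4, 5, 5, 13, 11, 14, 13, 12, 12, 12, 14, 10, 8, 9]
174 [4, 7, 6, 10, 15, 15, 13, 14, 14, 12, 11, 14, 10, 12]
175 [4, 6, 11, 11, 12, 12, 13, 14, 13, 14, 12, 11, 8, 10]
176 [5, 5, 10, 11, 12, 11, 17, 14, 12, 13, 13, 11, 7, 13]
177 [5, 7, 11, 16, 13, 13, 14, 12, 13, 13, 12, 10, 11, 12]
178 [6, 6, 14, 12, 15, 13, 14, 13, 16, 15, 11, 10, 13, 9]
179 [5, 9, 14, 17, 16, 14, 14, 14, 11, 14, 12, 8, 10, 9]
[np.float64(203.2803738317757), np.float64(171.01869158878506)] [49.43078434 91.19732785]
[np.float64(204.46153846153845), np.float64(171.71794871794873)] [46.79573168 88.55141538]
```

By the calibrated pixels the pointer read 40.1 at rest, reads about 52.4 now, and the tab is at about 55. That is inside the band but low, so I advance 2 mm more and ease the downward press slightly.

>>> move_arm([
  [[0.033,0.009,-0.0],0,-1],
  [[0.033,0.009,0.015],0,-1],
  [[0,0,0],0,-1],
  [[0,0,0],0,-1],
  [[0,0,0],0,-1],
  [[0,0,0],0,-1],
])

```text
t: 11.22
eef_pos: [554.9, 5.4, 209.9]
tcp_rot: [3.141, -0.004, -2.869]
ft_force: [-10.5, -4.2, 8.8]
opening: 0.524
grip_force: 30.0
```

```bash
python3 m.py pics/m3.png; python3 - <<'E'
from h import *
p=cam('top'); im=p['image'].astype(int)
for r in range(165,175): print(r,[int(im[r,k,0]-im[r,k,1]) for k in range(200,208)])
E
```

```text
[554.89328727   5.44219156 209.85099759] [ 3.14059252 -0.00399137 -2.86864773] [-10.4984491   -4.16494589   8.84896729] [-0.78257134  1.62682742  0.05317112]
tcp jig [-3.81400206 -2.11074506]
top red 2 [54.29971183 93.56718716]
side red 6 [75.54752111 65.71337211]
165 [1, -2, -3, -1, -1, 5, 10, 13]
166 [4, 2, -2, -5, 0, 5, 12, 10]
167 [3, 0, -2, -6, 0, 10, 12, 14]
168 [7, 7, 8, 0, 3, 10, 13, 14]
169 [4, 19, 32, 23, 14, 10, 13, 11]
170 [5, 15, 32, 30, 16, 13, 11, 13]
171 [6, 8, 14, 13, 14, 13, 12, 13]
172 [5, 6, 7, 11, 14, 12, 14, 12]
173 [6, 5, 7, 9, 10, 12, 13, 13]
174 [6, 6, 11, 13, 14, 14, 12, 15]
```

The pointer is now at about 54.4, against the tab at about 55, with a steady push. Holding for over a second.

>>> move_arm([
  [[0,0,0],0,-1],
  [[0,0,0],0,-1],
  [[0,0,0],0,-1],
  [[0,0,0],0,-1],
  [[0,0,0],0,-1],
  [[0,0,0],0,-1],
  [[0,0,0],0,-1],
  [[0,0,0],0,-1],
  [[0,0,0],0,-1],
  [[0,0,0],0,-1],
  [[0,0,0],0,-1],
  [[0,0,0],0,-1],
  [[0,0,0],0,-1],
  [[0,0,0],0,-1],
  [[0,0,0],0,-1],
  [[0,0,0],0,-1],
  [[0,0,0],0,-1],
  [[0,0,0],0,-1],
])

```text
t: 12.87
eef_pos: [554.9, 5.4, 209.8]
tcp_rot: [3.141, -0.004, -2.869]
ft_force: [-11.0, -4.5, 8.7]
opening: 0.524
grip_force: 30.0
```

```bash
python3 m.py pics/m4.png
```

```text
[554.89367635   5.4244131  209.84922463] [ 3.14060308 -0.00398525 -2.86865918] [-10.95504186  -4.46185884   8.68912974] [-0.80509465  1.69275722  0.03185881]
tcp jig [-3.81840362 -2.12797443]
top red 1 [52.97703429 93.89490489]
side red 6 [75.54752111 65.71337211]
```

View pics/m4.png

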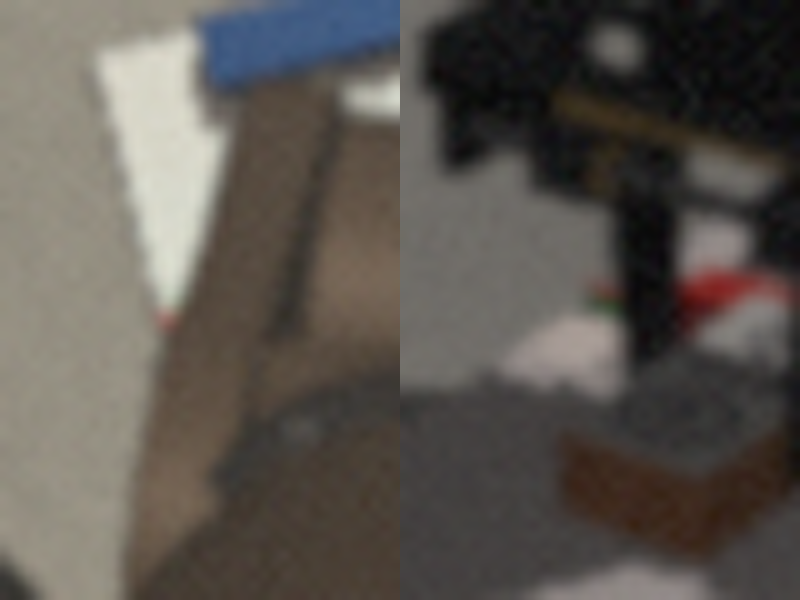

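The pointer (side half, 600,292) stands over the green tab, the block is flat and square, and the push is steady at about 11 N. Handing in.

```bash
python3 -c "
from cell import env
print(env.job_done())"
```

```text
the job is handed in; nothing more can be done
None
```

I handed the job in with the block flat and square on the bed, still gripped and pressed on the stop. The wrist reads a steady push of about 12 N, and the pointer stands about 1 mm from the green tab's centre by my camera estimate; no verdict came back.

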